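# Turn the wagon wheel until its valve is at the top

### The job

The supply wagon's spare wheel sits on the wheel stand, and its sealant-filled tyre may only be pumped with the valve at the top. Push the wheel round gently by its spokes with your closed fingertips, one spoke after another as needed, until the valve stem points straight up, at twelve o'clock above the axle, and then take your hand away. Do not push on the tyre or touch the valve stem, do not grip the wheel or anything else, and leave the things standing around the stand where they are.

Things in the scene. Friction and masses are not known exactly. Their poses are not given: they have to be found in the camera images.
- stand: Fixed one-sided wheel stand behind the wheel as seen from the robot, so the wheel's near face is open. Origin on the table straight below the wheel's centre. z up; x along the axle, away from the robot; y to the left seen from the robot. Base plate x -90 to +160, y +-85 mm, 10 mm thick; grey post 40 mm wide, x +72 to +102, 215 mm tall; axle receiver 34 mm across, x +24 to +72 mm.
- hub (a point): Centre of the wheel, on the axle, in the middle of the tyre's width; 180 mm above the table. Axes as the stand. The hub there is 40 mm across and reaches from 14 mm in front of this point (robot's side, a little recessed behind the spokes' front) to 22 mm behind it.
- wheel (a joint): Turn of the wheel, rad. 0 = valve exactly at the top; grows clockwise as seen from the robot (top goes right, -y of the stand). At value a the valve lies a clockwise from the top, so 6.28 is the top again. Turns without stops both ways past the top; a dragging bearing (0.25 N m, about 4 N at 60 mm from the axle) makes it stay where it is left.
- spokes: Grey moulded rim with five straight radial spokes, turning with the wheel. Origin at the wheel's centre, x along the axle, z towards the valve. Spokes 16 mm wide, 72 degrees apart, the nearest 36 degrees either side of the valve, free from radius 30 to 88 mm, from 18 mm in front of the origin (-x, robot's side) to 2 mm behind. Between them open windows. Rim ring: radius 88 to 110, x +-18 mm.
- tyre: Black rubber tyre on the rim, 305 mm across, 44 mm wide (22 mm to each side), inner edge at radius 108 mm. Origin at the wheel's centre. Lowest point 27 mm above the table. Not to be pushed.
- valve: Bare steel valve stem, 8 mm thick with an 11 mm rubber foot, sticking out of the inside of the rim towards the hub, in the middle of one window and of the rim's width. Its free end lies at radius 60 mm, its foot in the rim at 88 mm. Origin at radius 73 mm; its z axis points outward, from the hub to the rim (straight up when the job is done). Not to be touched.
- gauge: Loose tyre pressure gauge lying flat on the table in front of the wheel: round black head 50 mm across, 21 mm high, with a short steel neck along its -y, 62 mm from the centre to the end. Origin: centre of the head's underside. To be left alone.
- jar: Loose amber glass jar, 66 mm across, 68 mm tall, upright beside the stand on the left. Origin: centre of its underside. To be left alone.
- sealant: Loose white squeeze bottle, 58 mm across, 165 mm tall, upright beside the stand on the left, beyond the jar. Origin: centre of its underside. To be left alone.
- flask: Loose frosted flask with a cork, 74 mm across, 142 mm tall, upright beside the stand on the right. Origin: centre of its underside. To be left alone.

How it is judged:
At the end, for the whole second after the job is handed in: The valve stem stands at the top of the wheel, within 0.10 rad (6 degrees) of straight up, the wheel is at rest (below 0.05 rad/s), and gauge, jar, sealant bottle and flask are within 15 mm of where they stood (angle between valve's own z axis and vertical below 0.1 rad and velocity of joint wheel between -0.05 and 0.05 rad/s and distance of each of gauge, jar, sealant, flask from where it was at the start of the episode below 0.015 m); the robot touches nothing.
It fails at once if the valve stem is touched (over 0.5 N) (contact force between any of the fingers, the arm and valve above 0.5 N).
It fails at once if the tyre is pushed (over 2 N) (contact force between any of the fingers, the arm and tyre above 2 N).
It fails at once if the spokes are pinched or pushed hard (over 35 N) (contact force between any of the fingers, the arm and spokes above 35 N).
It fails at once if the gauge, jar, sealant bottle or flask is lifted or shoved more than 15 mm (distance of any of gauge, jar, sealant, flask from where it was at the start of the episode above 0.015 m).
It also fails if it takes over 56 s, if anything falls off the work surface, if the arm or the gripper's body presses on something with over 40 N, if the wrist force passes 120 N, or if a joint passes its speed limit or range.

### The arm

A 6-joint arm with a two-finger parallel gripper is mounted at the origin on the work surface. World frame = base frame: x ahead of the robot, y to its left, z up, the work surface at z = 0. Lengths are in m, angles in rad, forces in N, time in s.
With the tool pointing down it reaches from about 0.275 to 0.85 m from the base axis. Payload 5.2 kg.
Tool frame: the origin (TCP) lies midway between the tips of the shut fingers; the grasp point (between the pads) lies bot.grasp_offset behind it (bot.grasp_offset is the distance from the TCP to the grasp point, in m); z points along the fingers, y is the line along which they close (so a half turn about z gives the same grasp; the last joint's range is limited). The gripper opens to 85 mm and grips with 20 to 120 N. Pads are 22 mm wide; open, the fingers measure 114 mm over their backs; the gripper's body (76 mm by 85 mm) begins 54 mm behind the grasp point. The pads swing forward as they close: fully open they stand 13 mm farther back than shut.
Start: joints at [0.928, 0.259, 1.535, -0, 1.348, -0.203], TCP at [0.234, 0.498, 0.21] pointing down, gripper open.
Joint ranges: [-3.14, 3.14], [-0.91, 2.08], [0.19, 2.58], [-1.22, 4.36], [0.22, 2.71], [-3.12, 3.12]. Speed limits (rad/s): [2.57, 2.57, 3.14, 3.14, 3.14, 3.14].

### API

Orientations are given as a unit quaternion [x, y, z, w].
In Python, from workcell import bot gives the robot as it stands. The module is installed in compiled form; this text tells all that it offers.
- The arm moves only by the tool carry_out, never from a script. Its argument "commands" is a list of rows, each a list of 3 entries, a list of its own where there are three numbers: the turn, a rotation vector about the world's x, y, z in rad, then the shift along the world's x, y, z in cm, then the opening, from 0 (shut) to 1 (fully open). A call has exactly 8 rows; each row shifts and turns the commanded pose from where the row before left it; what a row does not reach is not made up. A row lasts 1/8 s, in which the tool goes at most 62.5 mm and 10.7 degrees, less where a joint would pass 70% of its speed; a pose out of reach is approached as far as the arm can. A call with a gripper value outside its range is refused whole. The fingers move at their own pace and stop on an object; "newtons" is the grip in N (left out, the last holds). Time passes only in rows, so rows that do not move let the fingers close, or fill a call up. It gives the time, the measured TCP pose, the force, the opening and the grip force at its end, in the units of the state.
- bot.observe(): the state, without advancing time (a new reading comes with each control period).
- bot.capture(name): name is "scene" or "top"; returns a dict with "pixels" (384x512x3 uint8, red, green, blue), "intrinsics" (3x3 intrinsics, pixels), "rvec" (rotation vector, rad) and "tvec" (3), from world to camera coordinates, as OpenCV has them. Camera axes: x right, y down, z forward; pixel columns grow to the right and rows downward; lengths in m; the calibration is good to about 2 mm. A picture is of the moment at which its call begins. There is no depth.
- bot.sign_off(): hands the job in; it is judged then, once.
Trained networks look in the newest picture that a camera, given by its name, has taken for a name from the list of things; names that differ only in an ending like _2 or _b are one class to them, and where a whole thing is asked for, a point or a joint stands for the part that bears it (a point fixed in the world has none). Each returns a list of dicts, best first, with "p" (0 to 1); they miss things now and then, are a little off and sometimes report something else, mostly with a low value. They report only what shows in the picture. A call takes as long as a camera call.
- bot.boxes_of(query, camera): "point" ([x, y, z] in m, in world coordinates, good to about 4 mm: the middle of the surface that is visible of it).
The state is a dict: "time_s": time; "joint_positions": joint angles; "dq": joint speeds; "joint_efforts": joint torques, N m; "eef_pos": TCP position; "orientation": TCP orientation; "ft_force": force on the tool from outside, world axes, zero at the start; "moment": the same for the moment, N m; "width": finger opening in m; "grasp_force": force on a finger pad.
Only numpy, scipy, OpenCV 4.12 (cv2) and the standard library are available. Lean on these libraries where they do the work, as an engineer would, in place of code of your own. Each camera call takes 0.05 s, during which the arm holds its last target. There are 200 camera calls.

## Working session

There is one attempt and no reset: what is moved stays moved. The work goes in short steps, Python scripts to look and compute and a tool call to move; the robot and the scene stay as the last step left them, time stands still between calls to the robot, and variables do not carry over. Pictures are saved under pics/ and viewed, at most 10 in all, crops included, and the job is handed in when it is done.

Besides the shell and the picture viewer there is one more tool, called after "Emit:" as name([rows], argument=value, ...), one row to a line, values as JSON. carry_out: Moves the arm, as the interface text tells. Its arguments: {"type":"object","properties":{"commands":{"type":"array"},"newtons":{"type":"number"}},"required":["commands"]}

```bash
mkdir -p pics; python3 - <<'E'
from workcell import bot
import cv2,numpy as np
for c in ("scene","top"):
    d=bot.capture(c); cv2.imwrite(f"pics/{c}0.png",d["pixels"][:,:,::-1])
    R=cv2.Rodrigues(np.array(d["rvec"]))[0]; print(c,"cam at",(-R.T@np.array(d["tvec"]).ravel()).round(3),"fwd",R[2].round(2))
    for q in ("stand","hub","spokes","tyre","valve","gauge","jar","sealant","flask"):
        print(q,[(np.round(x["point"],3).tolist(),round(x["p"],2)) for x in bot.boxes_of(q,c)[:2]])
o=bot.observe(); print(o["time_s"],o["eef_pos"],o["orientation"],o["width"],bot.grasp_offset)
E
```

```text
scene cam at [ 0.923 -0.134  1.193] fwd [-0.3   0.13 -0.94]
stand [([0.643, -0.054, 0.162], 0.68)]
hub [([0.65, -0.05, 0.165], 0.89)]
spokes [([0.639, -0.052, 0.149], 0.57)]
tyre [([0.637, -0.058, 0.303], 0.79)]
valve []
gauge [([0.482, -0.121, 0.027], 0.62)]
jar [([0.548, 0.202, 0.069], 0.75)]
sealant [([0.681, 0.172, 0.111], 0.62), ([0.648, -0.052, 0.166], 0.26)]
flask [([0.708, -0.312, 0.102], 0.83)]
top cam at [ 0.421 -0.021  1.217] fwd [ 0.17  0.02 -0.98]
stand [([0.614, -0.041, 0.185], 0.95)]
hub [([0.613, -0.04, 0.189], 0.6)]
spokes [([0.61, -0.043, 0.184], 0.67)]
tyre [([0.616, -0.042, 0.306], 0.62)]
valve []
gauge [([0.481, -0.124, 0.02], 0.51)]
jar [([0.539, 0.206, 0.064], 0.87)]
sealant [([0.664, 0.174, 0.11], 0.75)]
flask [([0.69, -0.306, 0.1], 0.86)]
1.0 [0.23415853 0.497714   0.21043512] [2.18120257e-01 9.75921898e-01 4.89698404e-05 2.09091676e-05] 0.08538996086545371 0.0187
```

View pics/scene0.png

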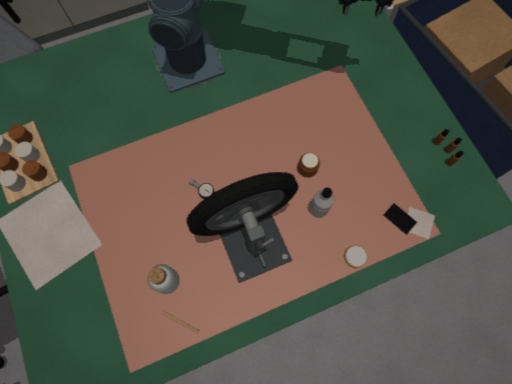

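View pics/top0.png

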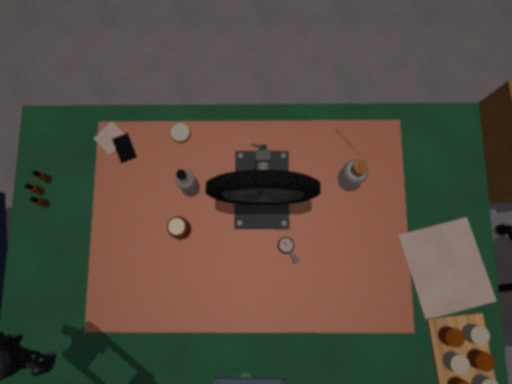

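The scene shows the wheel with its plane across the robot's x direction: hub near (250,215) in the scene view and (263,187) in the top view. The gauge is in front at (286,245) in the top view. The base plate has corners near (235,152), (288,152), (289,228) and (234,228). Next I'll get the stand's pose and rectify the wheel face.

```bash
cat >h.py <<'E'
from workcell import bot
import cv2,numpy as np
def cam(c):
    d=bot.capture(c); return d["pixels"][:,:,::-1].copy(),np.array(d["intrinsics"]),np.array(d["rvec"],float),np.array(d["tvec"],float)
def proj(P,C): return cv2.projectPoints(np.array(P,float).reshape(-1,1,3),C[2],C[3],C[1],None)[0].reshape(-1,2)
def onplane(uv,C,n,d):   # world points on plane n.x=d
    R=cv2.Rodrigues(C[2])[0]; o=-R.T@C[3].ravel(); out=[]
    for u,v in uv:
        r=R.T@np.linalg.inv(C[1])@[u,v,1]; out.append(o+r*(d-n@o)/(n@r))
    return np.array(out)
def rect(C,hub,yaw,off,px=2000,half=.16):  # front view of wheel plane, offset off along the axle
    a=np.array([np.cos(yaw),np.sin(yaw),0]); l=np.array([-a[1],a[0],0]); z=np.array([0,0,1.])
    c=hub+off*a; k=np.array([(s,t) for s,t in((1,1),(-1,1),(-1,-1),(1,-1))])*half
    W=[c+s*l+t*z for s,t in k]; n=int(2*half*px)
    H=cv2.getPerspectiveTransform(proj(W,C).astype(np.float32),np.float32([[0,0],[n,0],[n,n],[0,n]]))
    return cv2.warpPerspective(C[0],H,(n,n),flags=cv2.INTER_CUBIC)
E
python3 - <<'E'
from h import *
T=cam("top");S=cam("scene")
z=np.array([0,0,1.])
for C,b in((T,(222,140,80,105)),(S,(215,195,90,95))):
    x,y,w,h=b; g=cv2.cvtColor(C[0],cv2.COLOR_BGR2HSV)
    m=((g[...,1]<90)).astype(np.uint8)[y:y+h,x:x+w]*255
a=onplane([(235,152),(288,152),(289,228),(234,228)],T,z,.01); print(a.round(3))
ctr=a.mean(0); f=(a[0]+a[1]-a[2]-a[3])/2; yaw=np.arctan2(f[1],f[0]); print(ctr,yaw)
b=T[0][145:235,195:335]; c=S[0][160:285,180:305]
gm=lambda i:(255*(i/255.)**.5).astype(np.uint8)
A=cv2.resize(gm(b),None,fx=5,fy=5,interpolation=cv2.INTER_CUBIC)
cv2.imwrite("pics/t1.png",A); 
cv2.imwrite("pics/s1.png",cv2.resize(gm(c),None,fx=4.7,fy=4.7,interpolation=cv2.INTER_CUBIC))
E
```

```text
[[ 0.784  0.041  0.01 ]
 [ 0.783 -0.128  0.01 ]
 [ 0.541 -0.126  0.01 ]
 [ 0.541  0.043  0.01 ]]
[ 0.66197739 -0.04253399  0.01      ] -0.005824382186590307
```

View pics/t1.png

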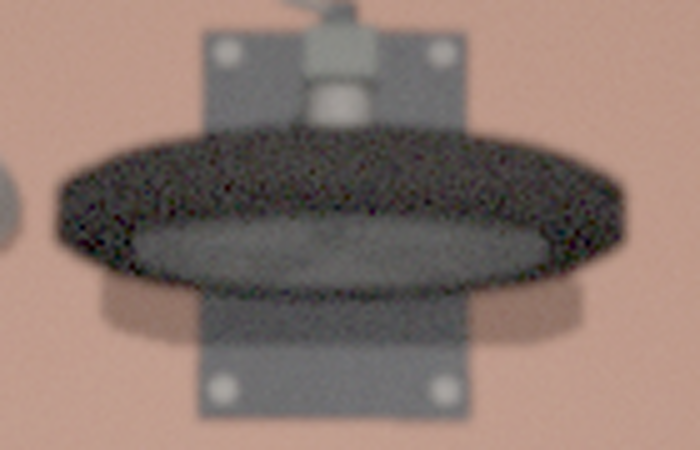

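View pics/s1.png

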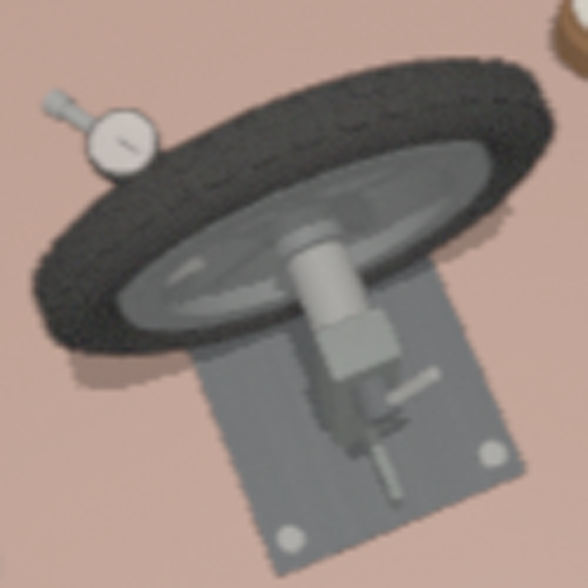

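The top view shows the wheel edge-on, with grey spokes faintly visible below its middle. The scene view has a bright short stick at crop (170,278)–(202,262), inside the rim on the -y side, which is likely the valve. I'll rectify it.

```bash
python3 - <<'E'
from h import *
fr=[cam("scene") for _ in range(8)]; S=list(fr[0]); S[0]=np.mean([f[0] for f in fr],0).astype(np.uint8)
fr=[cam("top") for _ in range(8)]; T=list(fr[0]); T[0]=np.mean([f[0] for f in fr],0).astype(np.uint8)
hub=np.array([.627,-.042,.18]); n=np.array([1.,0,0])
p=onplane([(180+170/4.7,160+278/4.7),(180+202/4.7,160+262/4.7)],S,n,.627)-hub
print(p.round(3),[(np.hypot(q[1],q[2]).round(3),np.arctan2(-q[1],q[2]).round(2)) for q in p])
gm=lambda i:np.clip(255*(i/150.)**.7,0,255).astype(np.uint8)
# back face of spokes +2mm from scene; front face -18mm from top
A=rect(S,hub,-.006,.002,1200);B=rect(T,hub,-.006,-.018,1200)
cv2.imwrite("pics/r1.png",gm(np.hstack([A,B])))
E
```

```text
[[ 0.    -0.078 -0.019]
 [ 0.    -0.058 -0.013]] [(np.float64(0.08), np.float64(1.81)), (np.float64(0.06), np.float64(1.8))]
```

View pics/r1.png

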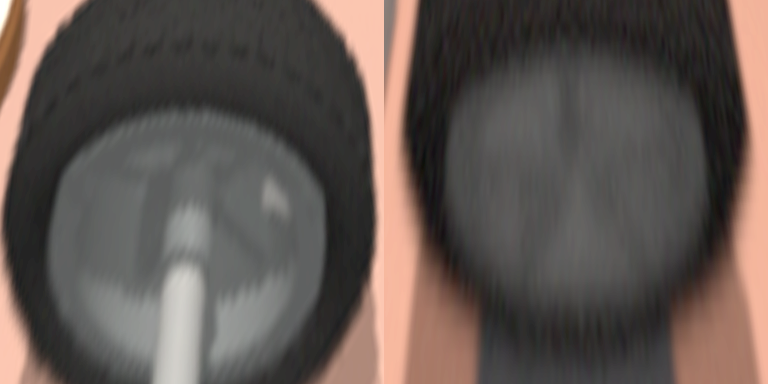

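The valve sits at a ≈ 1.7 rad, at about three o'clock. The front view agrees, with one spoke near the top and two in a Λ shape below. I'll put closed fingertips in the window just right of the top, push that upper spoke counter-clockwise over to the left, and stop at a = 0. First I approach with the tool pitched forward.

Emit:
carry_out([
  [[0,0,0.147],[2,-5,3],0],
  [[0,0,0.147],[2,-5,3],0],
  [[0,0,0.147],[2,-5,3],0],
  [[0,-0.17,0],[2,-5,1],0],
  [[0,-0.17,0],[2,-5,1],0],
  [[0,-0.17,0],[2,-5,1],0],
  [[0,-0.17,0],[2,-5,1],0],
  [[0,-0.17,0],[2,-5,1],0],
], newtons=20)

```text
time_s: 2.9
eef_pos: [0.3829, 0.1213, 0.343]
orientation: [-0.005, 0.927, 0.008, 0.375]
ft_force: [0.4, -0.3, 0.1]
width: 0.0002
grasp_force: 0.0
```

```bash
cat >st.py <<'E'
from workcell import bot
import numpy as np
from scipy.spatial.transform import Rotation as R
o=bot.observe(); M=R.from_quat(o["orientation"]).as_matrix()
print(o["time_s"],"q",np.round(o["joint_positions"],3),"p",np.round(o["eef_pos"],4),"z",M[:,2].round(3),"y",M[:,1].round(3),"F",np.round(o["ft_force"],1),"w",round(o["width"],4))
E
python3 st.py
```

```text
2.9 q [ 0.028 -0.6    2.147 -0.     0.827 -1.553] p [0.3829 0.1213 0.343 ] z [ 0.695  0.019 -0.719] y [-0.015  1.     0.012] F [ 0.4 -0.3  0.1] w 0.0002
```

Emit:
carry_out([
  [[0,-0.09,0],[3,-4.5,-1.2],0],
  [[0,-0.09,0],[3,-4.5,-1.2],0],
  [[0,-0.09,0],[3,-4.5,-1.2],0],
  [[0,-0.09,0],[3,-4,-1.2],0],
  [[0,0,0],[0,0,0],0],
  [[0,0,0],[0,0,0],0],
  [[0,0,0],[0,0,0],0],
  [[0,0,0],[0,0,0],0],
])

```text
time_s: 3.9
eef_pos: [0.4392, 0.0436, 0.298]
orientation: [-0.013, 0.903, 0.028, 0.429]
ft_force: [0.1, 0.1, -0.1]
width: -0.0001
grasp_force: 0.0
```

```bash
python3 st.py; python3 - <<'E'
from h import *
fr=[cam("top") for _ in range(4)]; T=list(fr[0]); T[0]=np.mean([f[0] for f in fr],0)
b=np.clip(255*(T[0][140:250,190:340]/200)**.6,0,255).astype(np.uint8)
cv2.imwrite("pics/t2.png",cv2.resize(b,None,fx=5,fy=5,interpolation=cv2.INTER_CUBIC))
print(proj([[.609,-.069,.234],bot.observe()["eef_pos"]],T)-[190,140])
E
```

```text
3.9 q [-0.694 -0.621  2.339  0.786  0.874 -2.643] p [0.4392 0.0436 0.298 ] z [ 0.774  0.062 -0.63 ] y [-0.048  0.998  0.039] F [ 0.1  0.1 -0.1] w -0.0001
[[ 83.50695989  52.49897181]
 [ 37.29059025 119.54002127]]
```

View pics/t2.png

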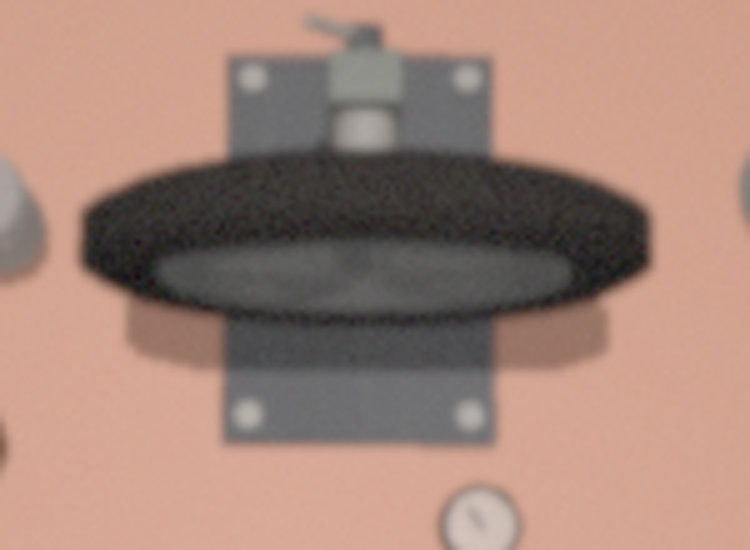

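The view shows the wheel unobstructed, with the rim interior at crop (155–570, 240–315). The arm lagged because the wrist joints had to turn a lot. I'll fit the kinematics and plan a comfortable posture.

```bash
cat >kin.py <<'E'
import numpy as np
from scipy.spatial.transform import Rotation as R
from scipy.optimize import least_squares
D=[([0.928,0.259,1.535,0,1.348,-0.203],[.23416,.49771,.21044]),([.028,-.6,2.147,0,.827,-1.553],[.3829,.1213,.343]),([-.694,-.621,2.339,.786,.874,-2.643],[.4392,.0436,.298])]
def rows(q):
    A=R.from_euler('z',q[0]).as_matrix(); U=lambda a:R.from_euler('y',a).as_matrix()
    B=A@U(q[1]); C=A@U(q[1]+q[2]); E=C@R.from_euler('z',q[3]).as_matrix(); F=E@U(q[4])
    # params: a, d, d1, L1(z of B), L2(z of C), eb (x of C), L6
    return np.column_stack([A[:,0],A[:,1],A[:,2],B[:,2],C[:,2],F[:,2]]),F@R.from_euler('z',q[5]).as_matrix()
K=np.linalg.lstsq(np.vstack([rows(q)[0] for q,_ in D]),np.hstack([p for _,p in D]),rcond=1e-6)
par=K[0]
def fk(q):
    M,O=rows(q); return M@par,O
E
python3 - <<'E'
from kin import *
print(par.round(4),K[2],K[3]); 
for q,p in D: print(fk(q)[0]-p, fk(q)[1].round(2).tolist())
E
```

```text
[-0.0006  0.1103  0.1714  0.5252  0.4156  0.3778] 6 [3.09099627 2.21707798 1.74824772 0.57825034 0.35263814 0.12332937]
[ 0.0007027  -0.00010217 -0.00123452] [[-0.43, -0.9, -0.0], [-0.9, 0.43, -0.0], [0.0, 0.0, -1.0]]
[-0.00539455 -0.00038921 -0.00017916] [[0.02, -0.72, 0.69], [-1.0, -0.0, 0.02], [-0.01, -0.69, -0.72]]
[ 0.00444376 -0.00257654  0.00141369] [[0.05, -0.63, 0.77], [-1.0, 0.0, 0.06], [-0.04, -0.78, -0.63]]
```

```bash
cat >>kin.py <<'E'
LO=np.array([-3.14,-.91,.19,-1.22,.22,-3.12]);HI=np.array([3.14,2.08,2.58,4.36,2.71,3.12])
def target(yaw,tilt,roll):  # tool frame cols x,y,z ; roll 0: tool y horizontal left
    z=np.array([np.cos(yaw)*np.cos(tilt),np.sin(yaw)*np.cos(tilt),-np.sin(tilt)]); y=np.array([-np.sin(yaw),np.cos(yaw),0])
    M=np.column_stack([np.cross(y,z),y,z]); return M@R.from_euler('z',roll).as_matrix()
def ik(p,M,q0):
    O=np.column_stack([-M[:,1],M[:,0],M[:,2]])
    f=lambda q:(lambda P:np.hstack([(P[0]-p)*5,R.from_matrix(P[1]@O.T).as_rotvec()]))(fk(q))
    s=least_squares(f,np.clip(q0,LO+.01,HI-.01),bounds=(LO,HI)); return s.x,np.abs(s.fun).max()
E
python3 - <<'E'
from kin import *
q0=[-.25,-.4,2.2,0.,.5,-1.7]
pts=[(.53,-.07,.25),(.62,-.07,.234),(.62,-.04,.24),(.62,0,.22),(.62,.018,.182)]
for yaw in(-.2,-.1):
  for tilt in(.3,.45,.6):
    print(yaw,tilt)
    q=q0
    for p in pts:
        q,e=ik(np.array(p),target(yaw,tilt,0),q); print("  ",q.round(2),round(e,3))
E
```

```text
-0.2 0.3
   [-0.54 -0.37  2.45  1.41  0.28 -3.12] 0.221
   [-0.43 -0.11  2.26  1.45  0.22 -3.12] 0.28
   [-0.39 -0.13  2.27  1.47  0.22 -3.12] 0.267
   [-0.33 -0.11  2.28  1.49  0.22 -3.12] 0.292
   [-0.3  -0.05  2.29  1.5   0.22 -3.12] 0.346
-0.2 0.45
   [-0.54 -0.34  2.44  1.39  0.28 -3.12] 0.102
   [-0.43 -0.1   2.26  1.44  0.22 -3.12] 0.15
   [-0.39 -0.11  2.27  1.46  0.22 -3.12] 0.137
   [-0.33 -0.09  2.28  1.49  0.22 -3.12] 0.16
   [-0.3  -0.04  2.29  1.5   0.22 -3.12] 0.213
-0.2 0.6
   [-0.55 -0.32  2.41  1.22  0.31 -2.98] 0.0
   [-0.43 -0.08  2.26  1.42  0.22 -3.12] 0.026
   [-0.39 -0.1   2.27  1.44  0.22 -3.12] 0.055
   [-0.33 -0.07  2.28  1.48  0.22 -3.12] 0.095
   [-0.3  -0.02  2.29  1.49  0.22 -3.12] 0.112
-0.1 0.3
   [-0.64 -0.37  2.44  1.34  0.42 -3.12] 0.236
   [-0.45 -0.11  2.26  1.4   0.26 -3.12] 0.294
   [-0.38 -0.12  2.26  1.43  0.22 -3.12] 0.282
   [-0.32 -0.1   2.28  1.45  0.22 -3.12] 0.307
   [-0.29 -0.05  2.28  1.46  0.22 -3.12] 0.361
-0.1 0.45
   [-0.65 -0.35  2.42  1.29  0.45 -3.12] 0.12
   [-0.45 -0.09  2.25  1.37  0.27 -3.12] 0.165
   [-0.38 -0.11  2.26  1.41  0.22 -3.12] 0.151
   [-0.32 -0.09  2.27  1.44  0.22 -3.12] 0.175
   [-0.29 -0.03  2.28  1.45  0.22 -3.12] 0.228
-0.1 0.6
   [-0.69 -0.32  2.41  1.23  0.5  -3.12] 0.006
   [-0.47 -0.08  2.25  1.34  0.3  -3.12] 0.036
   [-0.39 -0.09  2.26  1.39  0.23 -3.12] 0.02
   [-0.32 -0.07  2.27  1.42  0.22 -3.12] 0.042
   [-0.29 -0.02  2.28  1.43  0.22 -3.12] 0.095
```

```bash
python3 - <<'E'
from kin import *
q0=[-.5,-.4,2.4,1.2,.6,-1.6]
pts=[(.53,-.07,.25),(.62,-.07,.234),(.62,-.04,.24),(.62,0,.22),(.62,.018,.182)]
for rl in (-np.pi/2,np.pi/2):
 for yaw in(0.,.2):
  for tilt in(.2,.35,.5):
    print(round(rl,1),yaw,tilt)
    q=q0
    for p in pts:
        q,e=ik(np.array(p),target(yaw,tilt,rl),q); print("  ",q.round(2),round(e,3))
E
```

```text
-1.6 0.0 0.2
   [-0.29 -0.32  2.31 -0.11  0.22 -3.12] 0.442
   [-0.25 -0.09  2.13 -0.11  0.22 -3.12] 0.5
   [-0.21 -0.1   2.13 -0.09  0.22 -3.12] 0.488
   [-0.15 -0.08  2.14 -0.07  0.22 -3.12] 0.513
   [-0.13 -0.03  2.15 -0.07  0.22 -3.12] 0.568
-1.6 0.0 0.35
   [-0.28 -0.3   2.3  -0.14  0.22 -3.12] 0.315
   [-0.25 -0.07  2.13 -0.12  0.22 -3.12] 0.367
   [-0.21 -0.09  2.13 -0.11  0.22 -3.12] 0.354
   [-0.15 -0.07  2.14 -0.09  0.22 -3.12] 0.379
   [-0.13 -0.01  2.15 -0.08  0.22 -3.12] 0.433
-1.6 0.0 0.5
   [-0.28 -0.28  2.3  -0.16  0.22 -3.12] 0.237
   [-0.25 -0.06  2.13 -0.14  0.22 -3.12] 0.233
   [-0.21 -0.07  2.14 -0.12  0.22 -3.12] 0.22
   [-0.15 -0.05  2.14 -0.1   0.22 -3.12] 0.244
   [-0.13 -0.    2.15 -0.09  0.22 -3.12] 0.298
-1.6 0.2 0.2
   [-0.25 -0.31  2.3  -0.17  0.22 -3.12] 0.444
   [-0.23 -0.08  2.13 -0.17  0.22 -3.12] 0.5
   [-0.19 -0.09  2.13 -0.15  0.22 -3.12] 0.486
   [-0.13 -0.07  2.14 -0.14  0.22 -3.12] 0.51
   [-0.1  -0.02  2.14 -0.13  0.22 -3.12] 0.564
-1.6 0.2 0.35
   [-0.25 -0.29  2.3  -0.21  0.22 -3.12] 0.399
   [-0.23 -0.07  2.13 -0.2   0.22 -3.12] 0.37
   [-0
[... 1125 characters left out ...]
1.21 -0.02  2.58  1.52  1.3  -2.53] 0.051
   [-0.89  0.19  2.52  1.93  1.19 -2.73] 0.0
   [-0.82  0.15  2.54  2.    1.16 -2.73] 0.0
   [-0.71  0.19  2.58  2.12  1.14 -2.81] 0.013
   [-0.66  0.27  2.58  2.16  1.15 -2.89] 0.049
1.6 0.2 0.35
   [-1.16 -0.14  2.56  1.49  1.17 -2.37] 0.0
   [-0.84  0.07  2.43  1.78  0.98 -2.46] 0.0
   [-0.77  0.03  2.44  1.83  0.93 -2.45] 0.0
   [-0.66  0.06  2.5   2.    0.89 -2.58] 0.0
   [-0.6   0.16  2.56  2.16  0.95 -2.77] 0.0
1.6 0.2 0.5
   [-1.05 -0.21  2.44  1.32  1.03 -2.08] 0.0
   [-0.78  0.    2.31  1.54  0.82 -2.15] 0.0
   [-0.7  -0.03  2.33  1.57  0.76 -2.12] 0.0
   [-0.59 -0.02  2.38  1.73  0.69 -2.23] 0.0
   [-0.54  0.06  2.44  1.94  0.69 -2.45] 0.0
```

```bash
cat >ang.py <<'E'
from h import *
from scipy.optimize import minimize
HUB=np.array([.627,-.042,.18])
def W(x,y,z): return HUB+np.array([x,y,z])
def poly(C,P,off,s): return np.round((proj(P,C)+off+.5)*s-.5).astype(np.int32)
def hull(m,C,P,off,s,v=1): cv2.fillConvexPoly(m,cv2.convexHull(poly(C,P,off,s)),v)
def ring(r,x): return [W(x,r*np.cos(t),r*np.sin(t)) for t in np.linspace(0,6.283,90)]
def tyre(C,off,s):
    h,w=C[0].shape[:2]; m=np.zeros((h*s,w*s),np.uint8)
    for xs in((-.011,.011),): hull(m,C,ring(.1525,xs[0])+ring(.1525,xs[1])+ring(.143,-.022)+ring(.143,.022),off,s)
    a=np.ones_like(m);b=np.ones_like(m);a[:]=0;b[:]=0
    hull(a,C,ring(.109,-.022),off,s);hull(b,C,ring(.109,.022),off,s)
    return m,a&b
def spk(C,a,off,s):
    h,w=C[0].shape[:2]; m=np.zeros((h*s,w*s),np.uint8)
    for k in range(5):
        t=a+.6283+k*1.25664; r=np.array([-np.sin(t),np.cos(t)]); n=np.array([r[1],-r[0]])
        hull(m,C,[W(x,*(q*r+j*n)) for x in(-.018,.002) for q in(.02,.09) for j in(-.008,.008)],off,s)
    return m
def mean(c,n=6):
    fr=[cam(c) for _ in range(n)]; C=list(fr[0]); C[0]=np.mean([f[0] for f in fr],0); return C
def run(c,n=6):
    C=mean(c,n); s=3; g=cv2.resize(C[0].mean(2).astype(np.float32),None,fx=s,fy=s,interpolation=cv2.INTER_CUBIC)
    best=None
    for du in np.arange(-2,2.1,.33):
        for dv in np.arange(-2,2.1,.33):
            m,i=tyre(C,(du,dv),s); t=(m==1)&(i==0); o=(cv2.dilate(m,np.ones((13,13)))==1)&(m==0)
            v=g[t].mean()-g[o].mean()-.7*g[i==1].mean()
            if best is None or v<best[0]: best=(v,du,dv)
    off=best[1:]; reg=cv2.erode(tyre(C,off,s)[1],np.ones((9,9)))==1
    r=ring(.085,-.008); mm=np.zeros(g.shape,np.uint8); hull(mm,C,r,off,s); reg&=mm==1
    if c=="scene":
        k=np.zeros(g.shape,np.uint8); hull(k,C,[p for x in(.02,.11) for p in ring(.02,x)],off,s); reg&=k==0
    f=g-cv2.GaussianBlur(g,(0,0),25)
    sc=[]
    A=np.arange(0,1.2566,.02)
    for a in A:
        p=cv2.GaussianBlur(spk(C,a,off,s).astype(np.float32),(0,0),2)
        sc.append(np.corrcoef(p[reg],f[reg])[0,1])
    sc=np.array(sc); o=np.argsort(-np.abs(sc))[:1]
    print(c,"off",np.round(off,2),"best a mod 72:",A[sc.argmax()].round(2),sc.max().round(2),"neg",A[sc.argmin()].round(2),sc.min().round(2))
    return C,off,reg,g
E
python3 - <<'E'
from ang import *
run("top")
C,off,reg,g=run("scene")
y,x=np.mgrid[:g.shape[0],:g.shape[1]]
m=reg&(x<(proj(HUB,C)[0,0]-10)*3)&(g>np.percentile(g[reg],99.0)-8)
n,l,st,ce=cv2.connectedComponentsWithStats(m.astype(np.uint8))
for i in np.argsort(-st[1:,4])[:3]+1:
    uv=(ce[i]+.5)/3-.5-off; p=onplane([uv],C,np.array([1.,0,0]),HUB[0])[0]-HUB
    print(st[i,4],p.round(3),np.hypot(p[1],p[2]).round(3),np.arctan2(-p[1],p[2]).round(3))
for a in (1.5,1.6,1.7,1.8): print(a,proj([W(0,-r*np.sin(a),r*np.cos(a)) for r in(.06,.088)],C).round(1).tolist())
import subprocess
from kin import *
o=bot.observe(); M0=R.from_quat(o["orientation"]).as_matrix()
print("rotvec",R.from_matrix(target(0,.5,np.pi/2)@M0.T).as_rotvec().round(3))
E
```

```text
top off [-2. -2.] best a mod 72: 0.0 nan neg 0.0 nan
scene off [-0.02  0.64] best a mod 72: 0.06 0.23 neg 0.72 -0.29
4 [ 0.    -0.058 -0.002] 0.058 1.611
1 [ 0.    -0.061 -0.002] 0.061 1.61
1.5 [[221.8, 214.2], [211.7, 218.1]]
1.6 [[222.0, 214.8], [212.0, 219.0]]
1.7 [[222.3, 215.4], [212.6, 219.8]]
1.8 [[222.9, 215.8], [213.5, 220.4]]
rotvec [ 1.275 -0.098 -0.914]ang.py:28: RuntimeWarning: Mean of empty slice.
  v=g[t].mean()-g[o].mean()-.7*g[i==1].mean()
  ret = ret.dtype.type(ret / rcount)
  avg = a.mean(axis, **keepdims_kw)
  ret = um.true_divide(
  c = cov(x, y, rowvar, dtype=dtype)
  c *= np.true_divide(1, fact)
  c *= np.true_divide(1, fact)
```

The valve estimate is a ≈ 1.65, so the window between -0.23 and 1.02 rad has its centre near 0.4. I'll roll the tool and go to the pre-entry pose.

Emit:
carry_out([
  [[0.106,-0.008,-0.076],[0.8,-0.9,-0.5],0],
  [[0.106,-0.008,-0.076],[0.8,-0.9,-0.5],0],
  [[0.106,-0.008,-0.076],[0.8,-0.9,-0.5],0],
  [[0.106,-0.008,-0.076],[0.8,-0.9,-0.5],0],
  [[0.106,-0.008,-0.076],[0.8,-0.9,-0.5],0],
  [[0.106,-0.008,-0.076],[0.8,-0.9,-0.5],0],
  [[0.106,-0.008,-0.076],[0.8,-0.9,-0.5],0],
  [[0.106,-0.008,-0.076],[0.8,-0.9,-0.5],0],
])

```text
time_s: 5.7
eef_pos: [0.5036, -0.0309, 0.2573]
orientation: [0.427, 0.76, 0.265, 0.412]
ft_force: [0.7, 0.4, 0.5]
width: -0.0
grasp_force: 0.0
```

Emit:
carry_out([
  [[0.106,-0.008,-0.076],[0.8,-0.9,-0.6],0],
  [[0.106,-0.008,-0.076],[0.8,-0.9,-0.6],0],
  [[0.106,-0.008,-0.076],[0.8,-0.9,-0.6],0],
  [[0.106,-0.008,-0.076],[0.8,-0.9,-0.6],0],
  [[0,0,0],[0,0,0],0],
  [[0,0,0],[0,0,0],0],
  [[0,0,0],[0,0,0],0],
  [[0,0,0],[0,0,0],0],
])

```text
time_s: 6.7
eef_pos: [0.5353, -0.0661, 0.2339]
orientation: [0.607, 0.61, 0.36, 0.361]
ft_force: [0.3, -0.0, -0.0]
width: -0.0002
grasp_force: 0.0
```

```bash
python3 st.py; python3 - <<'E'
from kin import *
from workcell import bot
o=bot.observe(); M0=R.from_quat(o["orientation"]).as_matrix()
print("rotvec",R.from_matrix(target(0,.5,np.pi/2)@M0.T).as_rotvec().round(3))
E
```

```text
6.7 q [-0.849 -0.155  2.481  1.642  0.722 -2.17 ] p [ 0.5353 -0.0661  0.2339] z [ 0.877  0.001 -0.48 ] y [0.48  0.005 0.877] F [ 0.3 -0.  -0. ] w -0.0002
rotvec [ 0.004 -0.001 -0.003]
```

Emit:
carry_out([
  [[0,0,0],[2,0.4,-0.3],0],
  [[0,0,0],[2,0,0],0],
  [[0,0,0],[1.5,0,0],0],
  [[0,0,0],[1,0,0],0],
  [[0,0,0],[0.5,0,0],0],
  [[0,0,0],[0.2,0,0],0],
  [[0,0,0],[0.2,0,0],0],
  [[0,0,0],[0.2,0,0],0],
])

```text
time_s: 7.7
eef_pos: [0.6112, -0.0623, 0.2305]
orientation: [0.607, 0.61, 0.36, 0.361]
ft_force: [-0.5, -0.6, 0.7]
width: 0.0003
grasp_force: 0.0
```

```bash
python3 st.py; python3 - <<'E'
from h import *
o=[]
for c,(x,y,w,h),f in(("top",(200,140,130,110),4),("scene",(180,155,125,110),4)):
    C=cam(c); b=np.clip(255*(C[0][y:y+h,x:x+w]/220)**.6,0,255).astype(np.uint8)
    o.append(cv2.resize(b,(390,360),interpolation=cv2.INTER_CUBIC))
cv2.imwrite("pics/in.png",np.hstack(o))
E
```

```text
7.7 q [-0.612  0.02   2.342  1.9    0.562 -2.283] p [ 0.6112 -0.0623  0.2305] z [ 0.877  0.001 -0.481] y [0.481 0.003 0.877] F [-0.5 -0.6  0.7] w 0.0003
```

View pics/in.png

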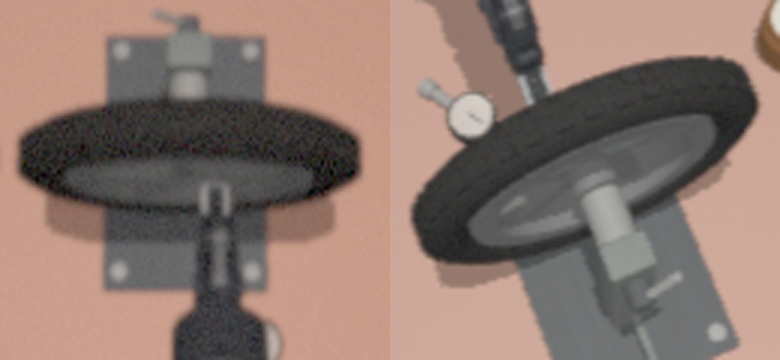

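The left (top) view shows the closed fingertips at (215,190), right of the hub and at the spoke face. There is no contact force. I'll go in 1 cm and start pushing left.

Emit:
carry_out([
  [[0,0,0],[0.4,0,0],0],
  [[0,0,0],[0.4,0,0],0],
  [[0,0,0],[0.2,0,0],0],
  [[0,0,0],[0,0.3,0.1],0],
  [[0,0,0],[0,0.3,0.1],0],
  [[0,0,0],[0,0.3,0.1],0],
  [[0,0,0],[0,0.3,0],0],
  [[0,0,0],[0,0.3,0],0],
])

```text
time_s: 8.8
eef_pos: [0.6213, -0.0469, 0.2335]
orientation: [0.607, 0.61, 0.36, 0.361]
ft_force: [0.4, 0.2, -0.3]
width: 0.0001
grasp_force: 0.0
```

```bash
python3 st.py
```

```text
8.8 q [-0.544  0.026  2.324  1.956  0.514 -2.294] p [ 0.6213 -0.0469  0.2335] z [ 0.877  0.001 -0.481] y [0.481 0.004 0.877] F [ 0.4  0.2 -0.3] w 0.0001
```

Emit:
carry_out([
  [[0,0,0],[0,0.3,0],0],
  [[0,0,0],[0,0.3,0],0],
  [[0,0,0],[0,0.3,0],0],
  [[0,0,0],[0,0.3,0],0],
  [[0,0,0],[0,0.3,0],0],
  [[0,0,0],[0,0.3,-0.1],0],
  [[0,0,0],[0,0.3,-0.1],0],
  [[0,0,0],[0,0.3,-0.1],0],
])

```text
time_s: 9.8
eef_pos: [0.6213, -0.0229, 0.2303]
orientation: [0.607, 0.61, 0.36, 0.361]
ft_force: [0.2, 0.1, -0.2]
width: -0.0001
grasp_force: 0.0
```

```bash
python3 st.py
```

```text
9.8 q [-0.467  0.028  2.334  2.074  0.47  -2.366] p [ 0.6213 -0.0229  0.2303] z [ 0.877  0.001 -0.481] y [0.481 0.004 0.877] F [ 0.2  0.1 -0.2] w -0.0001
```

```bash
python3 - <<'E'
from h import *
o=[]
for c,(x,y,w,h) in(("top",(215,150,100,80)),("scene",(195,170,100,80))):
    C=[cam(c) for _ in range(4)]; b=np.mean([k[0] for k in C],0)[y:y+h,x:x+w]; b=np.clip(255*(b/170)**.7,0,255).astype(np.uint8)
    o.append(cv2.resize(b,(395,316),interpolation=cv2.INTER_CUBIC))
    print((proj([bot.observe()["eef_pos"],[.609,-.042,.18],[.627,-.042,.18]],C[0])-[x,y])*3.95)
cv2.imwrite("pics/in2.png",np.hstack(o))
E
```

```text
[[159.57817959 150.44822716]
 [187.50565844 182.96276995]
 [187.34033147 156.92971007]]
[[211.51989697 100.3807398 ]
 [179.80905963 118.521556  ]
 [190.13953586 142.19617365]]
```

View pics/in2.png

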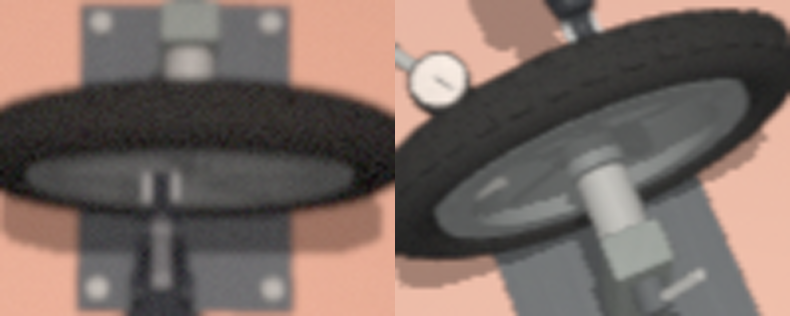

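The valve blob in the scene view is now near full-image (219,216.8), hardly moved. I'll compare it precisely with the first picture.

```bash
cat >valve.py <<'E'
from h import *
def blob(I):
    g=cv2.resize(I[195:240,205:250].astype(np.float32).mean(2),None,fx=8,fy=8,interpolation=cv2.INTER_CUBIC)
    b=g-cv2.GaussianBlur(g,(0,0),24); return b
E
python3 - <<'E'
from valve import *
S=np.mean([cam("scene")[0] for _ in range(8)],0); S0=cv2.imread("pics/scene0.png")
for I in(S0,S):
    b=blob(I)[120:230,50:190]; m=np.where(b>b.max()*.5,b,0); y,x=np.mgrid[:b.shape[0],:b.shape[1]]
    M=m.sum(); print(b.max().round(1),"u",((m*x).sum()/M+50)/8+205,"v",((m*y).sum()/M+120)/8+195)
d=S.mean(2)-S0.astype(float).mean(2); d=d[195:240,195:275]
a=cv2.resize(S0[195:240,195:275],None,fx=5,fy=5,interpolation=cv2.INTER_CUBIC); b=cv2.resize(S[195:240,195:275].astype(np.uint8),None,fx=5,fy=5,interpolation=cv2.INTER_CUBIC)
st=lambda i:np.clip((i.astype(float)-40)*2.2,0,255).astype(np.uint8)
cv2.imwrite("pics/cmp.png",np.vstack([np.hstack([st(a),st(b)]),cv2.resize(cv2.cvtColor(np.clip(128+4*d,0,255).astype(np.uint8),cv2.COLOR_GRAY2BGR),(800,450))[:350]]))
E
```

```text
24.0 u 220.88729942426576 v 217.8323309432752
24.4 u 220.8558006452562 v 217.80517163086017
```

View pics/cmp.png

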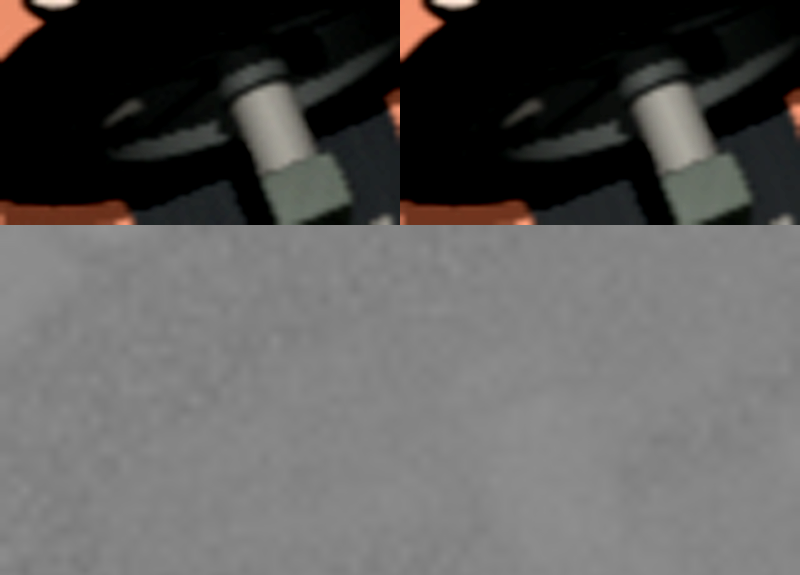

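The wheel has not turned at all (the difference image is flat), so the tips passed in front of the spokes. I'll return to the window and go deeper.

Emit:
carry_out([
  [[0,0,0],[-0.3,-0.7,0],0],
  [[0,0,0],[0,-0.7,0],0],
  [[0,0,0],[0,-0.7,0],0],
  [[0,0,0],[0,-0.7,0],0],
  [[0,0,0],[0,-0.7,0],0],
  [[0,0,0],[0,-0.4,0],0],
  [[0,0,0],[0,0,0],0],
  [[0,0,0],[0.3,0,0],0],
])

```text
time_s: 11.6
eef_pos: [0.6213, -0.0621, 0.2303]
orientation: [0.607, 0.61, 0.36, 0.36]
ft_force: [-0.1, -0.7, 0.1]
width: -0.0002
grasp_force: 0.0
```

Emit:
carry_out([
  [[0,0,0],[0.3,0,0],0],
  [[0,0,0],[0.2,0,0],0],
  [[0,0,0],[0.2,0,0],0],
  [[0,0,0],[0.2,0,0],0],
  [[0,0,0],[0.2,0,0],0],
  [[0,0,0],[0.2,0,0],0],
  [[0,0,0],[0,0,0],0],
  [[0,0,0],[0,0,0],0],
])

```text
time_s: 12.6
eef_pos: [0.6343, -0.0622, 0.2304]
orientation: [0.607, 0.61, 0.36, 0.361]
ft_force: [-0.5, -0.3, -0.2]
width: -0.0001
grasp_force: 0.0
```

```bash
python3 st.py; python3 - <<'E'
from h import *
T=[cam("top") for _ in range(4)]; C=T[0]; I=np.mean([t[0] for t in T],0)
P=bot.observe()["eef_pos"]
print("tcp px",proj([P,P+np.array([.007,0,.0127]),[.609,-.042,.268]],C).round(1).tolist())
c=int(proj(P,C)[0,0]); print(np.round(I[180:206,c-10:c+11:2].mean(2)).astype(int))
E
```

```text
12.6 q [-0.566  0.063  2.296  1.945  0.531 -2.298] p [ 0.6343 -0.0622  0.2304] z [ 0.877  0.001 -0.481] y [0.481 0.004 0.877] F [-0.5 -0.3 -0.2] w -0.0001
tcp px [[270.7, 183.1], [270.8, 179.3], [263.2, 189.9]]
[[18 17 18 15 16 16 17 19 17 17 16]
 [15 16 17 14 16 15 15 13 13 19 15]
 [13 13 14 14 17 16 14 15 15 16 15]
 [16 14 12 12 14 10 16 12 13 10 16]
 [12 10  8 12 10 13 13 14 16 14 16]
 [ 9  6 11 10 13  9 13 11 12 11 13]
 [10 10  9 12 12  9  8 10  8 12 10]
 [15 17 18 14 15 17 15 16 15 13 12]
 [23 23 24 23 25 20 17 23 20 22 16]
 [27 29 30 35 31 21 21 28 29 26 24]
 [30 28 33 39 38 19 20 34 38 33 32]
 [29 29 33 41 42 16 18 40 44 37 35]
 [27 29 32 41 50 17 18 43 48 38 38]
 [29 30 32 50 64 19 18 49 54 37 37]
 [31 32 34 53 68 24 19 50 56 35 35]
 [35 35 38 47 57 22 21 42 47 35 35]
 [37 39 38 37 37 22 18 31 32 32 36]
 [38 41 39 33 19 17 20 22 21 31 35]
 [39 42 40 30 13 17 24 22 16 28 34]
 [41 40 40 32 15 22 32 29 18 28 31]
 [38 40 38 30 18 27 41 38 23 24 30]
 [33 33 32 28 24 35 51 49 28 26 26]
 [23 25 21 23 26 39 58 56 32 24 18]
 [16 15 17 19 25 34 56 52 31 20 16]
 [14 15 13 18 20 31 48 46 24 18 17]
 [21 21 21 17 19 31 49 45 25 20 22]]
```

No contact force at 25 mm depth. I'll push left again.

Emit:
carry_out([
  [[0,0,0],[0,0.3,0.1],0],
  [[0,0,0],[0,0.3,0.1],0],
  [[0,0,0],[0,0.3,0.1],0],
  [[0,0,0],[0,0.3,0],0],
  [[0,0,0],[0,0.3,0],0],
  [[0,0,0],[0,0.3,0],0],
  [[0,0,0],[0,0.3,0],0],
  [[0,0,0],[0,0.3,0],0],
])

```text
time_s: 13.8
eef_pos: [0.6343, -0.0381, 0.2334]
orientation: [0.607, 0.61, 0.36, 0.361]
ft_force: [0.3, -4.3, -1.3]
width: -0.0003
grasp_force: 2.0
```

```bash
python3 st.py;  python3 - <<'E'
from valve import *
S=np.mean([cam("scene")[0] for _ in range(4)],0)
b=blob(S)[80:230,20:190]; m=np.where(b>b.max()*.5,b,0); y,x=np.mgrid[:b.shape[0],:b.shape[1]]
M=m.sum(); print(b.max().round(1),"u",((m*x).sum()/M+20)/8+205,"v",((m*y).sum()/M+80)/8+195)
E
```

```text
13.8 q [-0.494  0.049  2.3    2.016  0.48  -2.321] p [ 0.6343 -0.0381  0.2334] z [ 0.877  0.001 -0.481] y [0.481 0.004 0.877] F [ 0.3 -4.3 -1.3] w -0.0003
24.0 u 223.6582416495178 v 218.44689264582163
```

Contact now, at 4.3 N. I'll continue along the arc.

Emit:
carry_out([
  [[0,0,0],[0,0.3,0],0],
  [[0,0,0],[0,0.3,0],0],
  [[0,0,0],[0,0.3,0],0],
  [[0,0,0],[0,0.3,-0.1],0],
  [[0,0,0],[0,0.3,-0.1],0],
  [[0,0,0],[0,0.3,-0.1],0],
  [[0,0,0],[0,0.3,-0.2],0],
  [[0,0,0],[0,0.3,-0.2],0],
])

```text
time_s: 15.0
eef_pos: [0.6345, -0.0138, 0.2267]
orientation: [0.607, 0.61, 0.36, 0.361]
ft_force: [0.2, -5.1, 0.7]
width: 0.0002
grasp_force: 2.0
```

```bash
python3 st.py; cat >va.py <<'E'
from valve import *
S=[cam("scene") for _ in range(6)]; C=list(S[0]); C[0]=np.mean([s[0] for s in S],0)
# template correlation of a valve model over angle, inside the rim
off=np.array([0,.64]); H=np.array([.627,-.042,.18]); s=6; res=[]
g=cv2.resize(C[0].mean(2).astype(np.float32),None,fx=s,fy=s,interpolation=cv2.INTER_CUBIC); f=g-cv2.GaussianBlur(g,(0,0),18)
for a in np.arange(-.4,2.2,.04):
    e=np.array([0,-np.sin(a),np.cos(a)]); n=np.array([0,np.cos(a),np.sin(a)])
    P=[H+r*e+j*n for r,j in((.061,.004),(.084,.004),(.084,-.004),(.061,-.004))]
    m=np.zeros(g.shape,np.uint8); cv2.fillConvexPoly(m,np.round((proj(P,C)+off+.5)*s).astype(np.int32),1)
    res.append((f[m==1].mean(),a))
res.sort(reverse=True); print([(round(float(v),1),round(float(a),2)) for v,a in res[:6]])
E
python3 va.py
```

```text
15.0 q [-0.418  0.061  2.313  2.168  0.448 -2.431] p [ 0.6345 -0.0138  0.2267] z [ 0.877  0.002 -0.48 ] y [0.48  0.004 0.877] F [ 0.2 -5.1  0.7] w 0.0002
[(6.3, 1.12), (6.3, 1.08), (5.9, 1.16), (5.9, 1.04), (5.3, 1.0), (5.2, 1.2)]
```

Emit:
carry_out([
  [[0,0,0],[0,0.27,-0.15],0],
  [[0,0,0],[0,0.25,-0.17],0],
  [[0,0,0],[0,0.24,-0.19],0],
  [[0,0,0],[0,0.23,-0.2],0],
  [[0,0,0],[0,0.2,-0.22],0],
  [[0,0,0],[0,0.19,-0.23],0],
  [[0,0,0],[0,0.18,-0.24],0],
  [[0,0,0],[0,0.17,-0.25],0],
])

```text
time_s: 16.3
eef_pos: [0.6345, 0.0034, 0.21]
orientation: [0.607, 0.61, 0.36, 0.361]
ft_force: [0.9, -3.5, 2.4]
width: 0.0
grasp_force: 1.9
```

```bash
python3 st.py; python3 va.py
```

```text
16.3 q [-0.362  0.102  2.334  2.356  0.458 -2.594] p [0.6345 0.0034 0.21  ] z [ 0.877  0.002 -0.48 ] y [0.48  0.004 0.877] F [ 0.9 -3.5  2.4] w 0.0
[(6.7, 1.08), (6.5, 1.12), (6.2, 1.04), (5.8, 1.16), (5.7, 1.0), (5.3, 0.96)]
```

```bash
cat >vd.py <<'E'
from valve import *
S=[cam("scene") for _ in range(6)]; C=S[0]; I=np.mean([s[0] for s in S],0).mean(2); I0=cv2.imread("pics/scene0.png").astype(float).mean(2)
np.save("last.npy",I)
d=cv2.GaussianBlur((I-I0).astype(np.float32),(0,0),.7)
print("rows 200-228, cols 207-272"); 
for v in range(200,230,2): print(v,d[v,207:272:2].round().astype(int).tolist())
for a in (0,.2,.4,.6,.8,1,1.2,1.4): print(a,(proj([[.627,-.042-r*np.sin(a),.18+r*np.cos(a)] for r in(.06,.088)],C)+[0,.64]).round(1).tolist())
E
python3 vd.py
```

```text
rows 200-228, cols 207-272
200 [1, 0, 2, 1, 1, 3, 3, 0, -3, 2, 2, 1, 1, 1, 1, 1, 0, 1, 2, 2, 2, 1, -2, -1, 0, -1, -2, -2, -1, 1, 2, 2, 2]
202 [0, 0, 1, 0, 0, 1, 1, -1, 0, 0, 0, 1, 1, 0, 1, 1, 1, 0, 1, 4, 3, 2, 1, 2, 4, 3, -2, -2, -1, 1, 2, 2, 1]
204 [1, 1, 1, 0, 0, 2, 2, 1, 0, 1, 1, 1, 1, 1, 1, 1, 1, -1, 1, 1, 2, 2, 2, 3, 4, 4, 0, -4, -3, 0, 2, 2, 1]
206 [0, 1, 1, 0, 0, 0, 0, 1, 1, 1, 1, 1, 2, 2, 3, 0, 0, 0, 1, 1, 2, 1, 0, 3, 4, 5, 3, -2, 0, 2, 2, 2, 2]
208 [0, 3, 1, 1, 1, 1, 0, 0, 1, 1, 2, 4, 4, 3, 2, 2, 2, 2, 2, 3, 3, 2, 2, 8, 9, 8, 5, 2, 2, 3, 2, 1, 1]
210 [0, 1, 1, 1, 1, 1, 2, 1, 2, 2, 3, 4, 1, -1, 0, 2, 1, 2, 1, 2, 3, 2, 2, 3, 4, 3, 2, 2, 2, 2, 2, 1, 2]
212 [1, 1, 1, 0, 0, 1, 2, 1, 6, 1, 0, -2, -2, 0, 2, 0, 2, 2, 1, 1, 2, 3, 3, 2, 2, 2, 2, 2, 2, 1, 1, 1, 1]
214 [1, 1, 1, 3, 1, 1, -1, -5, 2, 4, -1, -1, 1, 3, -3, -3, 1, 2, 3, 3, 3, 3, 3, 3, 2, 2, 2, 2, 1, 2, 1, 0, 1]
216 [1, 1, 1, 3, 2, -2, -16, -21, -9, 0, 0, 2, 2, -3, -3, 1, 2, 2, 3, 3, 3, 3, 3, 3, 2, 2, 1, 0, 1, 2, 0, 1, 1]
218 [1, -1, 1, 1, -2, -15, -13, -4, -1, 1, 3, 2, -3, -3, 0, 2, 2, 2, 2, 3, 3, 3, 3, 3, 2, 1, 1, 1, 1, 1, 1, 1, 2]
220 [1, 1, 1, 2, -3, -5, 0, 1, 1, 4, 3, 0, 0, 1, 2, 2, 2, 1, 2, 3, 3, 3, 3, 3, 3, 1, 1, 1, 1, 2, 2, 2, 2]
222 [1, 1, 1, 1, 1, 1, 2, 2, 2, 4, 5, 2, 2, 3, 2, 2, 2, 2, 2, 3, 3, 4, 4, 3, 3, 2, 2, 2, 2, 2, 2, 2, 2]
224 [1, 1, 2, 1, 1, 1, 2, 2, 2, 2, 2, 3, 3, 2, 3, 2, 1, 3, 2, 3, 3, 3, 4, 3, 3, 2, 2, 2, 2, 2, 2, 2, 2]
226 [1, 1, 1, 1, 2, 1, 1, 2, 2, 2, 1, 1, 2, 2, 3, 2, 2, 1, 1, 2, 3, 3, 3, 3, 3, 2, 2, 2, 2, 2, 2, 2, 2]
228 [2, 2, 2, 1, 2, 1, 2, 1, 1, 1, 2, 2, 2, 2, 2, 0, 1, 3, 2, 2, 2, 3, 3, 3, 3, 3, 3, 3, 2, 2, 2, 2, 2]
0 [[242.4, 199.6], [242.1, 196.1]]
0.2 [[238.0, 201.6], [235.4, 199.0]]
0.4 [[233.8, 203.7], [229.1, 202.2]]
0.6 [[230.1, 206.0], [223.5, 205.6]]
0.8 [[226.9, 208.2], [218.8, 209.0]]
1 [[224.4, 210.4], [215.2, 212.3]]
1.2 [[222.7, 212.4], [212.8, 215.2]]
1.4 [[221.9, 214.1], [211.8, 217.7]]
```

The valve has left its old place and is now hidden by the tyre, so the wheel is turning with the finger. By contact geometry a is about 0.5. I'll push most of the rest, then retract and measure the spokes.

Emit:
carry_out([
  [[0,0,0],[0,0.13,-0.22],0],
  [[0,0,0],[0,0.12,-0.22],0],
  [[0,0,0],[0,0.1,-0.22],0],
  [[0,0,0],[0,0.1,-0.22],0],
  [[0,0,0],[0,0.08,-0.22],0],
  [[0,0,0],[0,0.06,-0.22],0],
  [[0,0,0],[0,0.05,-0.22],0],
  [[0,0,0],[0,0.05,-0.22],0],
])

```text
time_s: 17.9
eef_pos: [0.6345, 0.0103, 0.1924]
orientation: [0.607, 0.61, 0.36, 0.361]
ft_force: [-0.1, 2.1, 5.1]
width: -0.0001
grasp_force: 2.3
```

```bash
python3 st.py
```

```text
17.9 q [-0.34   0.148  2.354  2.479  0.498 -2.713] p [0.6345 0.0103 0.1924] z [ 0.877  0.002 -0.48 ] y [0.48  0.004 0.877] F [-0.1  2.1  5.1] w -0.0001
```

Emit:
carry_out([
  [[0,0,0],[0,-0.3,0.4],0],
  [[0,0,0],[-1,0,0.2],0],
  [[0,0,0],[-2,0,0],0],
  [[0,0,0],[-3,0,0],0],
  [[0,0,0],[-4,0,0],0],
  [[0,0,0],[-4,0,0],0],
  [[0,0,0],[-4,0,0],0],
  [[0,0,0],[-4,0,0],0],
])

```text
time_s: 18.9
eef_pos: [0.466, 0.0105, 0.2401]
orientation: [0.609, 0.617, 0.354, 0.351]
ft_force: [1.5, 0.1, 2.3]
width: 0.0
grasp_force: 0.0
```

```bash
python3 st.py; python3 - <<'E'
from h import *
H=np.array([.627,-.042,.18])
T=[cam("top") for _ in range(16)]; C=list(T[0]); C[0]=np.mean([t[0] for t in T],0).astype(np.float32)
S=[cam("scene") for _ in range(16)]; D=list(S[0]); D[0]=np.mean([t[0] for t in S],0).astype(np.float32)
np.save("T1.npy",C[0]);np.save("S1.npy",D[0])
P=[cv2.imread(f"pics/{n}0.png").astype(np.float32) for n in("top","scene")]
out=[]
def st(i): 
    return np.clip((i-15)*4.2,0,255).astype(np.uint8)
for c,I0,off in((C,P[0],-.018),(D,P[1],.002)):
    row=[]
    for I in(I0,c[0]):
        k=list(c);k[0]=I; row.append(rect(k,H,0,off,1600,.125))
    out.append(np.hstack(row))
out=[cv2.resize(o,(600,300)) for o in out]
cv2.imwrite("pics/fin.png",st(np.vstack(out)))
E
```

```text
18.9 q [-0.846 -0.486  2.581  1.341  0.735 -1.793] p [0.466  0.0105 0.2401] z [ 0.864  0.01  -0.503] y [0.503 0.006 0.864] F [1.5 0.1 2.3] w 0.0
```

View pics/fin.png

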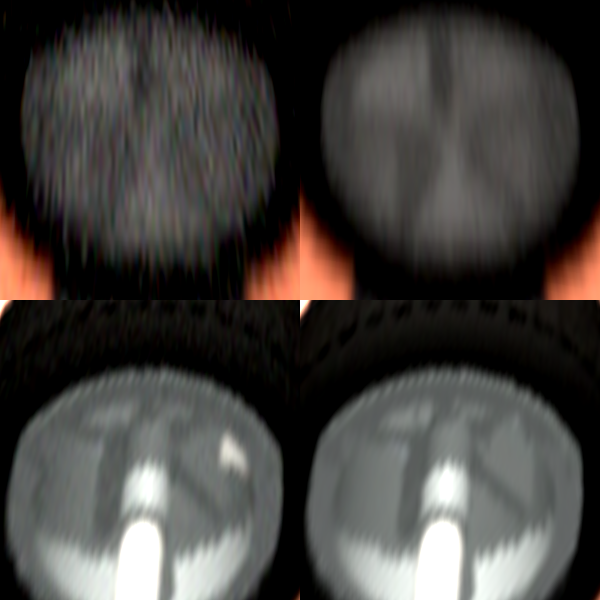

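Left is the start and right is now. From the front (upper right) the dark bands sit at (440,60), (405,190) and (500,160). From behind (lower right) there is a spoke diagonal at (475,470)–(530,520), and the valve is gone from three o'clock. The wheel has turned about 72°, leaving a ≈ 0.2–0.4. I'll measure that properly with a small render-and-fit.

```bash
cat >fit.py <<'E'
from h import *
H=np.array([.627,-.042,.18])
def sdf(P,a):
    x,y,z=P.T; r=np.hypot(y,z)
    def ann(r0,r1,x0,x1): return np.maximum(np.maximum(r0-r,r-r1),np.maximum(x0-x,x-x1))
    box=lambda x0,x1,y0,y1,z0,z1:np.maximum.reduce([x0-x,x-x1,y0-y,y-y1,z0-z,z-z1])
    sp=np.full(len(x),9.)
    for k in range(5):
        t=a+.62832+k*1.256637; u=-y*np.sin(t)+z*np.cos(t); w=y*np.cos(t)+z*np.sin(t)
        sp=np.minimum(sp,np.maximum.reduce([np.abs(w)-.008,.015-u,u-.095,-.018-x,x-.002]))
    ty=np.hypot(np.maximum(np.abs(r-.13)-.0145,0),np.maximum(np.abs(x)-.014,0))-.008
    return np.array([sp,ann(.088,.110,-.018,.018),ty,ann(-1,.02,-.014,.022),ann(-1,.017,.022,.072),box(.072,.102,-.02,.02,-.18,.035),box(-.09,.16,-.085,.085,-.18,-.17),z+.18])
def render(C,a,off,reg,s=2):
    x0,y0,x1,y1=reg; u,v=np.meshgrid(np.arange(x0*s,x1*s),np.arange(y0*s,y1*s)); shp=u.shape
    uv=np.stack([(u.ravel()+.5)/s-.5-off[0],(v.ravel()+.5)/s-.5-off[1],np.ones(u.size)])
    R=cv2.Rodrigues(C[2])[0]; o=-R.T@C[3].ravel()-H; d=(R.T@np.linalg.inv(C[1])@uv).T; d/=np.linalg.norm(d,axis=1)[:,None]
    t=((.2-o[2])/d[:,2])
    for _ in range(70): t=t+np.minimum(.8*sdf(o+t[:,None]*d,a).min(0),.02)
    P=o+t[:,None]*d; S=sdf(P,a); m=S.argmin(0); e=5e-4
    n=np.stack([sdf(P+e*k,a).min(0)-sdf(P-e*k,a).min(0) for k in np.eye(3)],1); n/=np.linalg.norm(n,axis=1)[:,None]+1e-9
    F=[]
    m=np.where(m==3,0,m)
    for k in (0,1,2,4,5,6,7):
        q=(m==k).astype(float)
        for j in ([np.ones_like(q)]+([np.maximum(n[:,0],0),np.maximum(-n[:,0],0),np.maximum(n[:,2],0),n[:,1]] if k in(0,1,2) else [])): F.append(q*j)
    F=np.stack(F,1).reshape(*shp,-1)
    return F
def score(C,I,a,off,reg,s=2,full=False):
    x0,y0,x1,y1=reg; F=render(C,a,off,reg,s)
    F=cv2.GaussianBlur(F.reshape(F.shape[0],F.shape[1],-1)[...,:4],(0,0),.6*s) if False else np.stack([cv2.GaussianBlur(F[...,i],(0,0),.55*s) for i in range(F.shape[2])],2)
    F=F.reshape(y1-y0,s,x1-x0,s,-1).mean((1,3)); r=REG(C,reg,off)
    A=F[r]; b=I[y0:y1,x0:x1].mean(2)[r]; A=A[:,np.abs(A).max(0)>1e-3]
    w=np.linalg.lstsq(A,b,rcond=1e-4)[0]; return np.mean((A@w-b)**2)**.5
def REG(C,reg,off):
    x0,y0,x1,y1=reg; m=np.zeros((y1-y0,x1-x0),np.uint8)
    th=np.linspace(0,6.28,80); x=SIDE
    cv2.fillConvexPoly(m,np.round(proj([H+[x,.1*np.cos(t),.1*np.sin(t)] for t in th],C)+off-[x0,y0]).astype(np.int32),1); return m==1
import sys
T=cam("top");S=cam("scene")
def go(C,I,reg,side,offs,A):
    global SIDE; SIDE=side
    R=sorted((score(C,I,a,o,reg),a,o) for o in offs for a in A)
    return [(round(float(e),2),round(float(a),2),tuple(np.round(o,1).tolist())) for e,a,o in R[:5]],{round(float(a),2):round(float(min(e for e,b,_ in R if b==a)),2) for a in A}
E
cat >dofit.py <<'E'
from fit import *
A=np.arange(0,1.25,.08); t0=cv2.imread("pics/top0.png").astype(float); s0=cv2.imread("pics/scene0.png").astype(float)
offT=[(u,v) for u in(0,) for v in(-.7,0,.7)]; offS=[(0,0),(0,.64),(0,1.2)]
for n,C,I,reg,side,offs in(("top now",T,np.load("T1.npy"),(215,150,312,215),-.018,offT),("scene now",S,np.load("S1.npy"),(200,180,300,245),.018,offS),("scene start",S,s0,(200,180,300,245),.018,offS)):
    b,c=go(C,I,reg,side,offs,A); print(n,b[:3],c)
E
time python3 dofit.py
```

```text
top now [(1.41, 0.48, (0.0, -0.7)), (1.55, 0.4, (0.0, -0.7)), (1.57, 0.56, (0.0, -0.7))] {0.0: 2.33, 0.08: 2.27, 0.16: 2.19, 0.24: 1.99, 0.32: 1.76, 0.4: 1.55, 0.48: 1.41, 0.56: 1.57, 0.64: 1.84, 0.72: 2.05, 0.8: 2.2, 0.88: 2.32, 0.96: 2.39, 1.04: 2.41, 1.12: 2.37, 1.2: 2.35}
scene now [(7.65, 0.56, (0, 0)), (7.7, 0.48, (0, 0)), (7.76, 0.64, (0, 0))] {0.0: 8.7, 0.08: 8.67, 0.16: 8.59, 0.24: 8.47, 0.32: 8.23, 0.4: 7.92, 0.48: 7.7, 0.56: 7.65, 0.64: 7.76, 0.72: 7.85, 0.8: 8.0, 0.88: 8.18, 0.96: 8.35, 1.04: 8.51, 1.12: 8.61, 1.2: 8.7}
scene start [(7.69, 0.56, (0, 0)), (7.74, 0.64, (0, 0)), (7.83, 0.48, (0, 0))] {0.0: 8.77, 0.08: 8.71, 0.16: 8.63, 0.24: 8.54, 0.32: 8.36, 0.4: 8.08, 0.48: 7.83, 0.56: 7.69, 0.64: 7.74, 0.72: 7.86, 0.8: 8.06, 0.88: 8.3, 0.96: 8.52, 1.04: 8.69, 1.12: 8.78, 1.2: 8.82}
real	0m37.778s
user	1m20.934s
sys	0m1.623s
```

Both cameras agree: a ≈ 0.48–0.54 now, starting from about 1.83. I'll refine once with a finer grid.

```bash
cat >fine.py <<'E'
from fit import *
import sys
lo,hi=map(float,sys.argv[1:3]); new=len(sys.argv)>3
if new:
    for n in("top","scene"): np.save(n[0].upper()+"1.npy",np.mean([cam(n)[0] for _ in range(16)],0))
A=np.arange(lo,hi,.04)
for n,C,I,reg,side in(("top",T,np.load("T1.npy"),(215,150,312,215),-.018),("scene",S,np.load("S1.npy"),(200,180,300,245),.018)):
    offs=[(u,v) for u in((-.5,0,.5)) for v in((-1.6,-1.1,-.6) if n=="top" else(-.6,-.2,.2))]
    b,c=go(C,I,reg,side,offs,A); print(n,b[:3],c)
E
python3 fine.py .36 .68; python3 st.py
```

```text
top [(1.25, 0.44, (-0.5, -1.1)), (1.27, 0.48, (-0.5, -1.1)), (1.34, 0.48, (0.0, -1.1))] {0.36: 1.46, 0.4: 1.37, 0.44: 1.25, 0.48: 1.27, 0.52: 1.36, 0.56: 1.5, 0.6: 1.64, 0.64: 1.78, 0.68: 1.88}
scene [(7.59, 0.56, (0.5, -0.2)), (7.6, 0.52, (0.5, -0.2)), (7.63, 0.6, (0.5, -0.2))] {0.36: 7.97, 0.4: 7.83, 0.44: 7.71, 0.48: 7.63, 0.52: 7.6, 0.56: 7.59, 0.6: 7.63, 0.64: 7.66, 0.68: 7.73}
20.7 q [-0.843 -0.481  2.581  1.351  0.733 -1.802] p [0.4672 0.0104 0.2405] z [ 0.865  0.01  -0.501] y [0.501 0.006 0.865] F [ 0.9  0.2 -0. ] w 0.0003
```

a ≈ 0.47 now. The fingers had only a slim overlap, so this time I'll enter deeper into the upper-left window, then push the left spoke further down.

Emit:
carry_out([
  [[0,0,0],[3,-0.5,-0.8],0],
  [[0,0,0],[3,-0.5,-0.8],0],
  [[0,0,0],[3,-0.4,-0.8],0],
  [[0,0,0],[2,0,0],0],
  [[0,0,0],[1,0,0],0],
  [[0,0,0],[0,0,0],0],
  [[0,0,0],[0,0,0],0],
  [[0,0,0],[0,0,0],0],
])

```text
time_s: 21.7
eef_pos: [0.5866, -0.0038, 0.2167]
orientation: [0.609, 0.616, 0.355, 0.351]
ft_force: [0.7, 0.0, 0.4]
width: -0.0
grasp_force: 0.0
```

```bash
python3 st.py
```

```text
21.7 q [-0.465 -0.02   2.406  2.071  0.469 -2.374] p [ 0.5866 -0.0038  0.2167] z [ 0.865  0.01  -0.501] y [0.501 0.006 0.866] F [0.7 0.  0.4] w -0.0
```

Emit:
carry_out([
  [[0,0,0],[0.8,0,0],0],
  [[0,0,0],[0.8,0,0],0],
  [[0,0,0],[0.7,0,0],0],
  [[0,0,0],[0.6,0,0],0],
  [[0,0,0],[0.6,0,0],0],
  [[0,0,0],[0.6,0,0],0],
  [[0,0,0],[0.6,0,0],0],
  [[0,0,0],[0.6,0,0],0],
])

```text
time_s: 22.7
eef_pos: [0.6406, -0.0036, 0.2165]
orientation: [0.609, 0.616, 0.355, 0.351]
ft_force: [-0.3, -0.1, 0.5]
width: 0.0
grasp_force: 0.0
```

```bash
python3 st.py
```

```text
22.7 q [-0.382  0.085  2.294  2.181  0.417 -2.429] p [ 0.6406 -0.0036  0.2165] z [ 0.865  0.01  -0.501] y [0.501 0.006 0.865] F [-0.3 -0.1  0.5] w 0.0
```

Emit:
carry_out([
  [[0,0,0],[0,0.2,-0.2],0],
  [[0,0,0],[0,0.2,-0.2],0],
  [[0,0,0],[0,0.15,-0.25],0],
  [[0,0,0],[0,0.15,-0.25],0],
  [[0,0,0],[0,0.15,-0.25],0],
  [[0,0,0],[0,0.1,-0.25],0],
  [[0,0,0],[0,0.1,-0.25],0],
  [[0,0,0],[0,0.1,-0.25],0],
])

```text
time_s: 23.7
eef_pos: [0.6402, 0.0079, 0.1973]
orientation: [0.609, 0.616, 0.355, 0.351]
ft_force: [0.3, 0.5, 1.5]
width: 0.0002
grasp_force: 0.0
```

```bash
python3 st.py
```

```text
23.7 q [-0.346  0.131  2.318  2.357  0.443 -2.593] p [0.6402 0.0079 0.1973] z [ 0.865  0.01  -0.501] y [0.501 0.006 0.865] F [0.3 0.5 1.5] w 0.0002
```

Emit:
carry_out([
  [[0,0,0],[0,0,-0.22],0],
  [[0,0,0],[0,0,-0.22],0],
  [[0,0,0],[0,0,-0.22],0],
  [[0,0,0],[0,0,-0.22],0],
  [[0,0,0],[0,0,-0.22],0],
  [[0,0,0],[0,0,-0.22],0],
  [[0,0,0],[0,0,-0.22],0],
  [[0,0,0],[0,0,0],0],
])

```text
time_s: 24.7
eef_pos: [0.6409, 0.0084, 0.1833]
orientation: [0.608, 0.616, 0.356, 0.352]
ft_force: [-0.0, 4.3, 3.8]
width: -0.0002
grasp_force: 2.2
```

```bash
python3 st.py; python3 fine.py 0 .44 new
```

```text
24.7 q [-0.345  0.17   2.333  2.433  0.487 -2.678] p [0.6409 0.0084 0.1833] z [ 0.867  0.011 -0.499] y [0.499 0.007 0.867] F [-0.   4.3  3.8] w -0.0002
top [(4.46, 0.2, (0.0, -1.6)), (4.46, 0.08, (0.0, -1.6)), (4.47, 0.08, (-0.5, -1.6))] {0.0: 4.58, 0.04: 4.51, 0.08: 4.46, 0.12: 4.48, 0.16: 4.55, 0.2: 4.46, 0.24: 4.55, 0.28: 4.55, 0.32: 4.52, 0.36: 4.58, 0.4: 4.6}
scene [(7.84, 0.4, (0.5, -0.2)), (7.85, 0.36, (0.5, -0.2)), (7.87, 0.32, (0.5, -0.2))] {0.0: 8.29, 0.04: 8.26, 0.08: 8.21, 0.12: 8.14, 0.16: 8.09, 0.2: 8.03, 0.24: 7.98, 0.28: 7.9, 0.32: 7.87, 0.36: 7.85, 0.4: 7.84}
```

Emit:
carry_out([
  [[0,0,0],[0,0,-0.2],0],
  [[0,0,0],[0,0,-0.2],0],
  [[0,0,0],[0,-0.05,-0.2],0],
  [[0,0,0],[0,-0.05,-0.2],0],
  [[0,0,0],[0,-0.1,-0.2],0],
  [[0,0,0],[0,-0.1,-0.2],0],
  [[0,0,0],[0,0,0],0],
  [[0,0,0],[0,0,0],0],
])

```text
time_s: 27.4
eef_pos: [0.6406, 0.0054, 0.1706]
orientation: [0.608, 0.616, 0.356, 0.351]
ft_force: [0.7, 4.9, 3.3]
width: 0.0001
grasp_force: 2.7
```

```bash
python3 st.py; python3 fine.py -.2 .4 new
```

```text
27.4 q [-0.355  0.203  2.346  2.469  0.524 -2.728] p [0.6406 0.0054 0.1706] z [ 0.866  0.011 -0.5  ] y [0.5   0.007 0.866] F [0.7 4.9 3.3] w 0.0001
top [(4.15, 0.04, (0.0, -1.1)), (4.15, 0.04, (0.0, -1.6)), (4.16, 0.04, (0.5, -1.1))] {-0.2: 4.49, -0.16: 4.42, -0.12: 4.35, -0.08: 4.26, -0.04: 4.24, 0.0: 4.18, 0.04: 4.15, 0.08: 4.19, 0.12: 4.23, 0.16: 4.25, 0.2: 4.18, 0.24: 4.24, 0.28: 4.2, 0.32: 4.21, 0.36: 4.27, 0.4: 4.31}
scene [(8.23, 0.0, (0.5, -0.2)), (8.24, 0.04, (0.5, -0.2)), (8.25, -0.04, (0.5, -0.2))] {-0.2: 8.33, -0.16: 8.31, -0.12: 8.29, -0.08: 8.28, -0.04: 8.25, 0.0: 8.23, 0.04: 8.24, 0.08: 8.26, 0.12: 8.29, 0.16: 8.33, 0.2: 8.36, 0.24: 8.37, 0.28: 8.36, 0.32: 8.35, 0.36: 8.33, 0.4: 8.3}
```

Both cameras give a ≈ 0.02. I'll back off the spoke, withdraw, and measure with a clear view.

Emit:
carry_out([
  [[0,0,0],[0,0,0.3],0],
  [[0,0,0],[0,0,0.4],0],
  [[0,0,0],[-1.5,0,0],0],
  [[0,0,0],[-3,0,0],0],
  [[0,0,0],[-4,0,0],0],
  [[0,0,0],[-4,0,0],0],
  [[0,0,0],[-4,0,0],0],
  [[0,0,0],[-1,0,0],0],
])

```text
time_s: 30.1
eef_pos: [0.4959, 0.0051, 0.2021]
orientation: [0.614, 0.622, 0.346, 0.342]
ft_force: [0.3, 0.5, -0.4]
width: -0.0001
grasp_force: 0.0
```

```bash
python3 st.py; python3 fine.py -.3 .3 new
```

```text
30.1 q [-0.669 -0.231  2.582  1.738  0.574 -2.174] p [0.4959 0.0051 0.2021] z [ 0.85   0.01  -0.526] y [0.526 0.008 0.85 ] F [ 0.3  0.5 -0.4] w -0.0001Traceback (most recent call last):
  File "fine.py", line 5, in <module>
    for n in("top","scene"): np.save(n[0].upper()+"1.npy",np.mean([cam(n)[0] for _ in range(16)],0))
                                                                   ~~~^^^
  File "h.py", line 4, in cam
    d=bot.capture(c); return d["pixels"][:,:,::-1].copy(),np.array(d["intrinsics"]),np.array(d["rvec"],float),np.array(d["tvec"],float)
ValueError: 200 camera calls are used up
```

```bash
ls -l --time-sort --time-style=full-iso T1.npy S1.npy last.npy; date; python3 st.py
```

```text
Sun Nov 29 18:38:11 UTC 2026
30.9 q [-0.666 -0.224  2.581  1.745  0.575 -2.179] p [0.4968 0.006  0.2008] z [ 0.849  0.014 -0.528] y [0.528 0.006 0.849] F [ 1.  -0.3  0.9] w 0.0001ls: unrecognized option '--time-sort'
Try 'ls --help' for more information.
```

The camera budget is used up, but the averaged pictures taken just before withdrawal (same wheel angle) are saved. I'll recover the calibration from printed projections and refine the fit offline, leaving out arm pixels.

```bash
cat >off.py <<'E'
import numpy as np,cv2
from scipy.optimize import least_squares
top=[([.609,-.069,.234],[273.507,192.499]),([.4392,.0436,.298],[227.2906,259.54]),([.6213,-.0229,.2303],[215+159.578/3.95,150+150.448/3.95]),([.609,-.042,.18],[215+187.5057/3.95,150+182.9628/3.95]),([.627,-.042,.18],[215+187.3403/3.95,150+156.9297/3.95]),([.609,-.042,.268],[263.2,189.9]),([.784,.041,.01],[235,152]),([.783,-.128,.01],[288,152]),([.541,-.126,.01],[289,228]),([.541,.043,.01],[234,228])]
sc=[([.6213,-.0229,.2303],[195+211.5199/3.95,170+100.3807/3.95]),([.609,-.042,.18],[195+179.809/3.95,170+118.5216/3.95]),([.627,-.042,.18],[195+190.1395/3.95,170+142.1962/3.95])]
o64=.64
for a,p in((0,[(242.4,199.6),(242.1,196.1)]),(.4,[(233.8,203.7),(229.1,202.2)]),(.8,[(226.9,208.2),(218.8,209.0)]),(1.2,[(222.7,212.4),(212.8,215.2)]),(1.4,[(221.9,214.1),(211.8,217.7)])):
    for r,q in zip((.06,.088),p): sc.append(([.627,-.042-r*np.sin(a),.18+r*np.cos(a)],[q[0],q[1]-o64]))
def calib(pts,pos,fwd,right):
    P=np.array([p for p,_ in pts]);U=np.array([u for _,u in pts]); f=np.array(fwd)/np.linalg.norm(fwd); r=np.array(right)-np.dot(right,f)*f; r/=np.linalg.norm(r)
    R0=np.stack([r,np.cross(f,r),f]); x0=np.r_[cv2.Rodrigues(R0)[0].ravel(),pos,450]
    def pr(x): return cv2.projectPoints(P.reshape(-1,1,3),x[:3],-cv2.Rodrigues(x[:3])[0]@x[3:6],np.array([[x[6],0,256],[0,x[6],192],[0,0,1.]]),None)[0].reshape(-1,2)
    pr_=lambda x:np.r_[(pr(x)-U).ravel(),(x[3:6]-pos)/.0005,(cv2.Rodrigues(x[:3])[0][2]-f)/.02]
    s=least_squares(pr_,x0); x=s.x; print("calib res",np.abs((pr(x)-U)).max().round(2),"f",x[6].round(1))
    return [None,np.array([[x[6],0,256],[0,x[6],192],[0,0,1.]]),x[:3],-cv2.Rodrigues(x[:3])[0]@x[3:6]]
CT=calib(top,np.array([.421,-.021,1.217]),[.17,.02,-.98],[0,-1,0])
CS=calib(sc,np.array([.923,-.134,1.193]),[-.3,.13,-.94],[.3,.95,0])
E
sed 's/^T=cam("top");S=cam("scene")/from off import CT as T,CS as S/' fit.py > fito.py
cat >> fito.py <<'E'
MASK=None
_R=REG
def REG(C,reg,off):
    m=_R(C,reg,off)
    return m if MASK is None else m&MASK[reg[1]:reg[3],reg[0]:reg[2]]
E
cat > d2.py <<'E'
import fito
from fito import *
A=np.arange(-.32,.45,.04); TI=np.load("T1.npy"); SI=np.load("S1.npy")
M=np.ones(TI.shape[:2],bool); c=proj(np.array([.6406,.0054,.1706]),T)[0]; u=int(round(c[0])); print("arm col",u)
M[:,u-9:u+10]=False
for n,C,I,reg,side,m in(("top",T,TI,(215,150,312,215),-.018,M),("scene",S,SI,(200,180,300,245),.018,None)):
    fito.MASK=m
    offs=[(x,v) for x in((-.5,0,.5)) for v in((-1.6,-1.1,-.6) if n=="top" else(-.6,-.2,.2))]
    b,c=go(C,I,reg,side,offs,A); print(n,b[:4],c)
s0=cv2.imread("pics/scene0.png").astype(float); t0=cv2.imread("pics/top0.png").astype(float); fito.MASK=None
for n,C,I,reg,side in(("top",T,t0,(215,150,312,215),-.018),("scene",S,s0,(200,180,300,245),.018)):
    b,c=go(C,I,reg,side,[(-.5,-1.1)] if n=="top" else [(.5,-.2)],np.arange(.3,.8,.04)); print("start",n,b[:3])
E
python3 d2.py
```

```text
calib res 0.29 f 392.3
calib res 0.09 f 401.8
arm col 245
top [(1.55, -0.0, (0.0, -0.6)), (1.57, -0.0, (-0.5, -0.6)), (1.58, 0.04, (0.5, -0.6)), (1.6, -0.0, (0.5, -0.6))] {-0.32: 2.18, -0.28: 2.21, -0.24: 2.21, -0.2: 2.17, -0.16: 2.11, -0.12: 1.99, -0.08: 1.8, -0.04: 1.62, -0.0: 1.55, 0.04: 1.58, 0.08: 1.7, 0.12: 1.89, 0.16: 2.0, 0.2: 2.01, 0.24: 2.01, 0.28: 1.99, 0.32: 2.0, 0.36: 2.01, 0.4: 2.01, 0.44: 2.01}
scene [(8.25, -0.0, (0.5, -0.2)), (8.26, 0.04, (0.5, -0.2)), (8.26, 0.44, (0.5, -0.2)), (8.27, 0.44, (0.5, 0.2))] {-0.32: 8.33, -0.28: 8.35, -0.24: 8.37, -0.2: 8.36, -0.16: 8.35, -0.12: 8.32, -0.08: 8.31, -0.04: 8.29, -0.0: 8.25, 0.04: 8.26, 0.08: 8.28, 0.12: 8.31, 0.16: 8.35, 0.2: 8.37, 0.24: 8.38, 0.28: 8.38, 0.32: 8.37, 0.36: 8.34, 0.4: 8.31, 0.44: 8.26}
start top [(2.25, 0.5, (-0.5, -1.1)), (2.25, 0.54, (-0.5, -1.1)), (2.29, 0.46, (-0.5, -1.1))]
start scene [(7.67, 0.54, (0.5, -0.2)), (7.67, 0.58, (0.5, -0.2)), (7.69, 0.62, (0.5, -0.2))]
```

The top and scene fits both give a ≈ 0.01 rad, with the hand clear, so I'm handing in.

```bash
python3 -c "
from workcell import bot
print(bot.sign_off())"
```

```text
the job is handed in; nothing more can be done
None
```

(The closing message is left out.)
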